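# Put the wrench sockets back on their bar in order of size

## Task

Put the four loose wrench sockets back on the socket bar so that the row of six runs in order of size from the smallest to the largest, which already stand at its two ends. Stand one socket upright, mouth up, in the middle of each of the four empty rubber seats, and do not shift or knock over the two end sockets.

Things in the scene. Friction and masses are not known exactly. Their poses are not given: they have to be found in the camera images.
- socket_17: Chrome wrench socket, second smallest of the six (smallest of the four loose ones): a straight cylinder 26 mm in diameter and 40 mm high with a 17 mm hexagon mouth in its top, standing upright loose on the table top (z = 0). Origin: centre of its underside; z up along its axis. Grip it across its diameter anywhere on its height; treat the mouth as solid.
- socket_22: Chrome wrench socket, third smallest of the six: a straight cylinder 34 mm in diameter and 44 mm high with a 22 mm hexagon mouth in its top, standing upright loose on the table top (z = 0). Origin: centre of its underside; z up along its axis. Grip it across its diameter anywhere on its height; treat the mouth as solid.
- socket_30: Chrome wrench socket, fourth smallest of the six: a straight cylinder 42 mm in diameter and 50 mm high with a 30 mm hexagon mouth in its top, standing upright loose on the table top (z = 0). Origin: centre of its underside; z up along its axis. Grip it across its diameter anywhere on its height; treat the mouth as solid.
- socket_36: Chrome wrench socket, second largest of the six (largest of the four loose ones): a straight cylinder 50 mm in diameter and 55 mm high with a 36 mm hexagon mouth in its top, standing upright loose on the table top (z = 0). Origin: centre of its underside; z up along its axis. Grip it across its diameter anywhere on its height; treat the mouth as solid.
- seat_a: One of four alike, empty black rubber seats (discs 58 mm across, 2 mm thick, small screw in the middle) fixed on the socket bar. Which of the four inner places on the bar it has is shuffled, whatever its letter. Origin: centre of its underside, 6 mm above the table; a socket standing on it has its underside 8 mm above the table.
- seat_b: One of four alike, empty black rubber seats (discs 58 mm across, 2 mm thick, small screw in the middle) fixed on the socket bar. Which of the four inner places on the bar it has is shuffled, whatever its letter. Origin: centre of its underside, 6 mm above the table; a socket standing on it has its underside 8 mm above the table.
- seat_c: One of four alike, empty black rubber seats (discs 58 mm across, 2 mm thick, small screw in the middle) fixed on the socket bar. Which of the four inner places on the bar it has is shuffled, whatever its letter. Origin: centre of its underside, 6 mm above the table; a socket standing on it has its underside 8 mm above the table.
- seat_d: One of four alike, empty black rubber seats (discs 58 mm across, 2 mm thick, small screw in the middle) fixed on the socket bar. Which of the four inner places on the bar it has is shuffled, whatever its letter. Origin: centre of its underside, 6 mm above the table; a socket standing on it has its underside 8 mm above the table.
- socket_10: The smallest chrome socket, 18 mm across, 38 mm high, standing loose on the seat at one end of the bar; which end varies. The bar is an aluminium flat 74 x 424 x 6 mm, fixed on the table at a varying place and angle, with six seats in a straight line 68 mm apart. Origin: centre of its underside, 8 mm above the table; z up.
- socket_41: The largest chrome socket, 58 mm across, 60 mm high, standing loose on the seat at the other end of the bar. Origin: centre of its underside, 8 mm above the table; z up.
Not all that is in view belongs to the job. What is shaped like the socket_17 but red or turquoise is not meant.

How it is judged:
At the end, for the whole second after the job is handed in: Each loose socket stands upright (0.1 rad), at rest, within 13 mm of the centre of its own seat, sizes rising from the smallest end socket: 26, 34, 42, 50 mm. The end sockets are upright within 15 mm of where they began ((horizontal distance between socket_17 and seat_a below 0.013 m or horizontal distance between socket_17 and seat_b below 0.013 m or horizontal distance between socket_17 and seat_c below 0.013 m or horizontal distance between socket_17 and seat_d below 0.013 m) and horizontal distance between socket_17 and socket_10 between 0.034 and 0.102 m and height (world z) of socket_17 between 0.004 and 0.013 m and angle between each of socket_17, socket_22, socket_30, socket_36, socket_10, socket_41's own z axis and vertical below 0.1 rad and linear speed of each of socket_17, socket_22, socket_30, socket_36 below 0.02 m/s and (horizontal distance between socket_22 and seat_a below 0.013 m or horizontal distance between socket_22 and seat_b below 0.013 m or horizontal distance between socket_22 and seat_c below 0.013 m or horizontal distance between socket_22 and seat_d below 0.013 m) and horizontal distance between socket_22 and socket_10 between 0.102 and 0.17 m and height (world z) of socket_22 between 0.004 and 0.013 m and (horizontal distance between socket_30 and seat_a below 0.013 m or horizontal distance between socket_30 and seat_b below 0.013 m or horizontal distance between socket_30 and seat_c below 0.013 m or horizontal distance between socket_30 and seat_d below 0.013 m) and horizontal distance between socket_30 and socket_10 between 0.17 and 0.238 m and height (world z) of socket_30 between 0.004 and 0.013 m and (horizontal distance between socket_36 and seat_a below 0.013 m or horizontal distance between socket_36 and seat_b below 0.013 m or horizontal distance between socket_36 and seat_c below 0.013 m or horizontal distance between socket_36 and seat_d below 0.013 m) and horizontal distance between socket_36 and socket_10 between 0.238 and 0.306 m and height (world z) of socket_36 between 0.004 and 0.013 m and distance of each of socket_10, socket_41 from where it was at the start of the episode below 0.015 m); the robot touches nothing.
It fails at once if the smallest socket at the end of the row is pushed out of place or knocked over (distance of socket_10 from where it was at the start of the episode above 0.015 m or angle between socket_10's own z axis and vertical above 0.4 rad).
It fails at once if the largest socket at the end of the row is pushed out of place or knocked over (distance of socket_41 from where it was at the start of the episode above 0.015 m or angle between socket_41's own z axis and vertical above 0.4 rad).
It also fails if it takes over 93 s, if anything falls off the work surface, if the arm or the gripper's body presses on something with over 40 N, if the wrist force passes 120 N, or if a joint passes its speed limit or range.

## Robot

A 6-joint arm with a two-finger parallel gripper is mounted at the origin on the work surface. World frame = base frame: x ahead of the robot, y to its left, z up, the work surface at z = 0. Lengths are in m, angles in rad, forces in N, time in s.
With the tool pointing down it reaches from about 0.35 to 0.925 m from the base axis. Payload 6.4 kg.
Tool frame: the origin (TCP) lies at the centre of the arm's flange, where the gripper is bolted on; the fingertips stand 199 mm ahead of it and the grasp point (between the pads) lies 180 mm ahead of it; z points along the fingers, y is the direction in which the jaws open and shut (so a half turn about z gives the same grasp; the last joint's range is limited). The gripper opens to 94 mm and grips with 3 to 60 N. Pads are 16 mm wide; open, the fingers measure 119 mm over their backs; the gripper's body (75 mm by 177 mm) begins 78 mm behind the grasp point.
Start: joints at [-1.38, 0.245, 1.558, -0, 1.339, -0.174], TCP at [0.232, -0.607, 0.405] pointing down, gripper open.
Joint ranges: [-3.13, 3.13], [-1.02, 2.26], [0.13, 2.54], [-0.95, 4.09], [0.21, 2.88], [-2.74, 2.74]. Speed limits (rad/s): [2.57, 2.57, 3.14, 3.14, 3.14, 3.14].

## Interface

Orientations are given as a 3x3 rotation matrix whose columns are the frame's x, y, z axes.
In Python, from rig import manip, imaging gives the robot as it stands.
- The arm moves only by the shell command python3 -m handwheel 'ROWS'. ROWS is text: rows parted by semicolons, each of 7 numbers parted by spaces: the turn, a rotation vector about the tool's x, y, z in degrees, then the shift along the tool's x, y, z in cm, then the finger opening in cm, from 0 to 9.4. A call has exactly 5 rows; each row is the pose to reach, as a shift and turn from the pose commanded when the call began, along the tool's axes at that moment; what a row does not reach only later rows make up. A row lasts 1/12 s, in which the tool goes at most 41.7 mm and 7.16 degrees, less where a joint would pass 70% of its speed; a pose out of reach is approached as far as the arm can. A call with a gripper value outside its range is refused whole. The fingers move at their own pace and stop on an object; the grip force is fixed at half the most. Time passes only in rows, so rows that repeat a pose let the fingers close, or fill a call up. It gives the time, the measured TCP pose, the force and the opening at its end, in the units of the state.
- manip.sense(): the state, without advancing time (a new reading comes with each control period).
- imaging.grab_frame(name): name is "scene" or "top" or "wrist"; returns (picture, depth): 480x640x3 uint8, blue, green, red; 480x640 float32, m along the optical axis (not along the pixel's ray), 0 where there is no reading.
- imaging.get_calibration(name): a dict with "vfov" (degrees; the focal length in pixels is half the picture's height over the tangent of half this angle, whatever the lens; pixels are square), "cx", "cy" (the principal point, pixels), "cam_to_world" (4x4, takes a point from camera to world coordinates). Camera axes: x right, y up, looking along -z (the intrinsics and any distortion apply to the point x, -y, -z); pixel columns grow to the right and rows downward; lengths in m; the calibration is good to about 2 mm. A picture is of the moment at which its call begins: read the wrist's pose just before it. get_calibration takes no time and is no camera call; for the wrist camera it gives the pose at the moment of the call.
- manip.finish_job(): hands the job in, once; it reports no verdict.
The state is a dict: "time": time; "joint_positions": joint angles; "dq": joint speeds; "tau": joint torques, N m; "tool_pos": TCP position; "eef_rot": TCP orientation; "wrist_force": force on the tool from outside, world axes, zero at the start; "torque": the same for the moment, N m; "finger_gap": finger opening in m.
Only numpy, scipy, OpenCV 4.12 (cv2) and the standard library are available. Lean on these libraries where they do the work, as an engineer would, in place of code of your own. Each camera call takes 0.05 s, during which the arm holds its last target.

## Working session

There is one attempt and no reset: what is moved stays moved. The work goes in short steps, Python scripts to look and compute and a shell command to move; the robot and the scene stay as the last step left them, time stands still between calls to the robot, and variables do not carry over. Pictures are saved under pics/ and viewed, and the job is handed in when it is done.

```bash
ls -R . | head -50; mkdir -p pics
python3 - <<'E'
from rig import manip, imaging
import cv2,numpy as np
print(manip.sense())
for n in ("scene","top","wrist"):
    c=imaging.get_calibration(n); print(n,c)
    p,d=imaging.grab_frame(n); cv2.imwrite(f"pics/{n}0.png",p); np.save(f"{n}0d.npy",d); print(d.min(),d.max())
E
```

```text
.:
pics

./pics:
{'time': 0.0, 'joint_positions': array([-1.38012374e+00,  2.45825413e-01,  1.55899961e+00, -1.55406623e-05,
        1.33869525e+00, -1.74073585e-01]), 'dq': array([ 9.76275041e-04,  4.10039640e-04, -4.20988618e-04, -6.87112356e-04,
        1.21866305e-03, -1.83003047e-05]), 'tau': array([ 3.20257705e-04, -4.15836596e+01, -3.14600122e+01,  6.85478328e-02,
        3.32200772e-02, -1.31317452e-04]), 'tool_pos': array([ 0.23184073, -0.60701089,  0.40354549]), 'eef_rot': array([[ 9.34213116e-01,  3.56715166e-01, -3.80170096e-04],
       [ 3.56715226e-01, -9.34211259e-01,  1.88981420e-03],
       [ 3.18966200e-04, -1.90110167e-03, -9.99998142e-01]]), 'wrist_force': array([-1.05360052, -0.44819219,  0.3827776 ]), 'torque': array([0.03350891, 0.02848691, 0.00658748]), 'finger_gap': 0.094152371855382}
scene {'vfov': 57.448756206767385, 'cx': 313.15095097525557, 'cy': 231.39461568485126, 'cam_to_world': array([[ 0.20215058, -0.79828662,  0.56733907,  1.0171461 ],
       [ 0.97924111,  0.17357022, -0.10469115, -0.11985162],
       [-0.01489962,  0.57672511,  0.81680239,  0.7432
[... 202 characters left out ...]
73e-04,  9.96700254e-01, -8.11700145e-02,
         4.48854207e-01],
       [-9.99610095e-01,  2.44362105e-03,  2.78152112e-02,
        -1.59639039e-02],
       [ 2.79217769e-02,  8.11334186e-02,  9.96312071e-01,
         8.63628331e-01],
       [ 0.00000000e+00,  0.00000000e+00,  0.00000000e+00,
         1.00000000e+00]])}
0.0 0.9243097
wrist {'vfov': 60.926687217255896, 'cx': 317.85089016921387, 'cy': 230.9793945388829, 'cam_to_world': array([[ 0.35669648,  0.89835526,  0.25636973,  0.30603515],
       [-0.93421617,  0.34381971,  0.09501659, -0.57875384],
       [-0.00278631, -0.27339683,  0.9618973 ,  0.38404305],
       [ 0.        ,  0.        ,  0.        ,  1.        ]])}
0.0 1.4302835
```

View pics/top0.png

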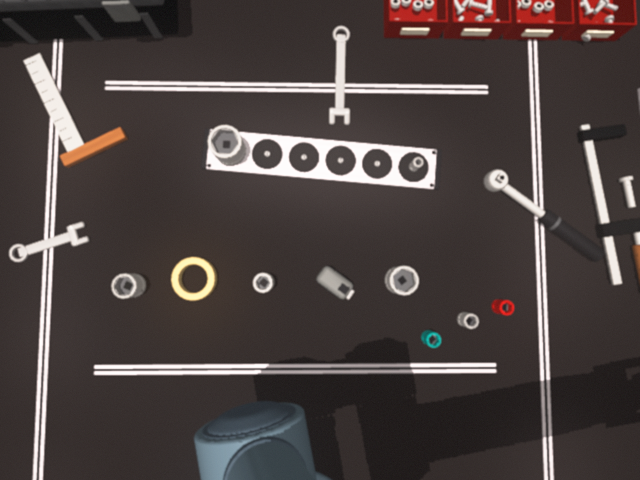

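View pics/scene0.png

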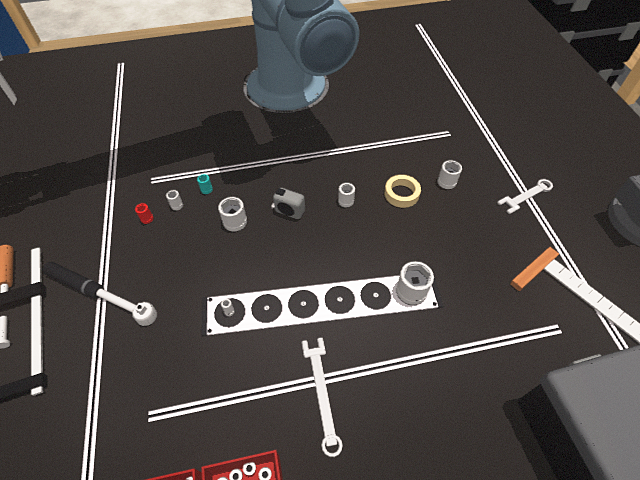

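View pics/wrist0.png

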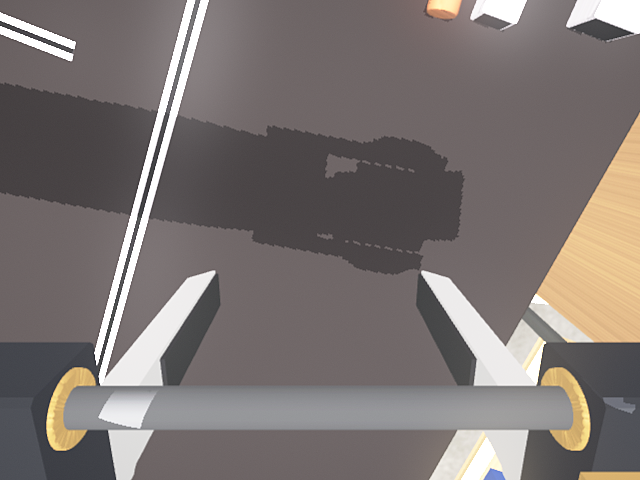

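Top view: the bar has the largest socket on its left end (228,144) and the smallest on its right (416,163). The four empty seats lie between them, at about (267,153) to (377,163). The loose chrome sockets are at (127,286), (263,282), (402,280) and (468,320). The red (503,307) and turquoise (432,340) ones are decoys.

```bash
cat > h.py <<'E'
import numpy as np, cv2
from rig import manip, imaging
def K(c): 
    f=240/np.tan(np.radians(c['vfov'])/2); return f
def ray(c,u,v):
    f=K(c); r=np.stack([(np.asarray(u,float)-c['cx'])/f,-(np.asarray(v,float)-c['cy'])/f,-np.ones_like(np.asarray(u,float))],-1)
    return r
def plane(c,u,v,z):
    T=c['cam_to_world']; r=ray(c,u,v)@T[:3,:3].T; o=T[:3,3]
    return o+r*((z-o[2])/r[...,2])[...,None]
def pts(c,d):
    v,u=np.mgrid[:480,:640]; T=c['cam_to_world']
    return (ray(c,u,v)*d[...,None])@T[:3,:3].T+T[:3,3]
def proj(c,P):
    T=c['cam_to_world']; q=(np.asarray(P)-T[:3,3])@T[:3,:3]; f=K(c)
    return np.stack([c['cx']+f*q[...,0]/-q[...,2],c['cy']-f*q[...,1]/-q[...,2]],-1)
E
python3 - <<'E'
from h import *
c=imaging.get_calibration("top"); d=np.load("top0d.npy"); P=pts(c,d)
for v in range(20,480,60): print(v,[round(float(P[v,u,2])*1000,1) for u in range(20,640,60)])
s=cv2.imread("pics/top0.png"); 
a=cv2.resize(s[110:200,190:450],None,fx=3,fy=3,interpolation=cv2.INTER_CUBIC); b=cv2.resize(s[250:350,90:350],None,fx=3,fy=3,interpolation=cv2.INTER_CUBIC)
cv2.imwrite("pics/z1.png",np.vstack([a,b]))
b=cv2.resize(s[255:355,370:530],None,fx=5,fy=5,interpolation=cv2.INTER_CUBIC);cv2.imwrite("pics/z2.png",b)
E
```

```text
20 [73.9, 70.2, 58.9, -1.3, 0.4, 4.4, -1.5, 59.4, 19.3, 23.7, 24.3]
80 [1.9, 4.2, -0.7, 0.8, 0.2, 3.2, 2.7, -0.1, 2.7, 0.8, -0.5]
140 [0.5, 10.1, 0.8, 2.0, 6.9, 5.9, 1.0, 2.5, -1.4, 3.3, 0.5]
200 [2.6, 1.4, 1.0, 1.1, 1.2, 1.9, 0.4, 1.8, 3.0, 1.3, 0.8]
260 [8.0, 3.1, 3.5, 25.1, 1.9, -0.3, 2.8, 0.9, 1.0, -0.4, 0.2]
320 [0.4, 1.4, -2.2, -0.4, 1.1, 0.2, 1.0, 0.2, 0.2, 0.4, 4.2]
380 [0.3, 1.4, -0.7, 2.3, 2.3, -1.3, 1.6, -0.8, -1.1, 1.4, 1.4]
440 [1.5, -0.7, 2.8, 312.0, 346.5, 1.8, -1.1, -1.4, 2.6, -2.9, 2.0]
```

Run:
```python
from h import *
for n in("top","scene"):
    c=imaging.get_calibration(n); d=np.load(n+"0d.npy"); P=pts(c,d)
    m=((P[...,2]>0.012)&(P[...,2]<0.09)&(P[...,0]>0.25)&(P[...,0]<0.75)&(abs(P[...,1])<0.45)).astype(np.uint8)
    k,l,st,ce=cv2.connectedComponentsWithStats(m)
    for i in range(1,k):
        if st[i,4]<25: continue
        q=P[l==i]; print(n,st[i],'c',ce[i].round(1),'zmax',(np.percentile(q[:,2],95)*1000).round(1),'xy range',(q[:,:2].min(0)*1000).round(),(q[:,:2].max(0)*1000).round())
```

```text
top [ 208  125   38   40 1141] c [226.9 144.2] zmax 69.7 xy range [648.  95.] [709. 163.]
top [ 60 127  67  39 846] c [ 92.5 146. ] zmax 19.1 xy range [645. 312.] [717. 429.]
top [410 157  14  14 131] c [416.2 163.3] zmax 48.2 xy range [ 640. -224.] [ 657. -206.]
top [486 169  61  54 821] c [512.2 191.4] zmax 42.2 xy range [ 545. -450.] [ 641. -347.]
top [172 257  44  43 867] c [193.3 277.9] zmax 26.8 xy range [405. 145.] [479. 221.]
top [386 265  33  30 750] c [402.3 279.5] zmax 56.8 xy range [ 415. -209.] [ 465. -160.]
top [317 266  36  33 708] c [334.6 281.7] zmax 59.1 xy range [408. -96.] [463. -35.]
top [112 273  32  25 637] c [127.4 284.8] zmax 51.3 xy range [410. 272.] [451. 314.]
top [254 272  20  20 312] c [263.4 281.7] zmax 46.1 xy range [420.  42.] [453.  74.]
top [493 299  21  16 250] c [503.7 306.2] zmax 41.6 xy range [ 379. -380.] [ 405. -355.]
top [460 312  19  16 239] c [468.8 319.5] zmax 42.6 xy range [ 357. -317.] [ 382. -291.]
top [423 330  18  17 227] c [431.8 338.3] zmax 42.4 xy range [ 325. -249.] [ 350. -225.]
scene [440 161  22  24 417] c [450.2 172.2] zmax 48
[... 321 characters left out ...]
29 680] c [289.1 201.9] zmax 54.7 xy range [412. -94.] [466. -31.]
scene [167 190  15  17 181] c [173.7 197.8] zmax 38.2 xy range [ 357. -313.] [ 384. -288.]
scene [219 197  28  31 640] c [232.2 211.5] zmax 53.1 xy range [ 415. -206.] [ 466. -157.]
scene [136 204  16  16 190] c [143.2 211.3] zmax 37.8 xy range [ 380. -377.] [ 406. -351.]
scene [513 247  46  41 567] c [535.7 266.8] zmax 15.9 xy range [647. 316.] [717. 431.]
scene [ 397  262   37   42 1187] c [414.8 282. ] zmax 66.2 xy range [649.  98.] [707. 157.]
scene [ 94 283  62  41 747] c [128.5 305. ] zmax 39.0 xy range [ 543. -450.] [ 642. -343.]
scene [221 299  13  16 146] c [227.3 306.4] zmax 44.7 xy range [ 641. -220.] [ 658. -203.]
```

View pics/z1.png

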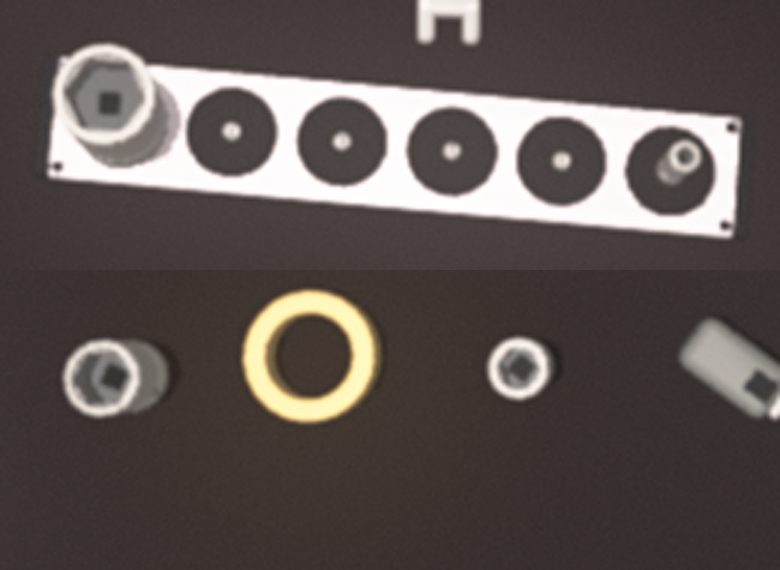

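Run:
```python
from h import *
S={'17':(.3705,-.302,.040,.013),'22':(.4365,.060,.044,.017),'30':(.431,.294,.050,.021),'36':(.440,-.183,.055,.025),'10':(.649,-.214,.046,.009),'41':(.678,.128,.068,.029)}
for n in("top","scene"):
    c=imaging.get_calibration(n); d=np.load(n+"0d.npy"); P=pts(c,d); img=cv2.imread(f"pics/{n}0.png")
    for k,(x,y,h,r) in S.items():
        m=(np.hypot(P[...,0]-x,P[...,1]-y)<r+.012)&(P[...,2]>h-.012)&(P[...,2]<h+.01)
        v,u=np.nonzero(m); Q=plane(c,u,v,h)[:,:2]   # cast rays on the rim plane
        (cx,cy),rr=cv2.minEnclosingCircle(Q.astype(np.float32)*1000)
        print(n,k,len(Q),round(cx,1),round(cy,1),'r',round(rr,1),'bbox',((Q.min(0)+Q.max(0))*500).round(1))
    # seats
    W=plane(c,*np.meshgrid(np.arange(640),np.arange(480)),.008)
    g=cv2.cvtColor(img,cv2.COLOR_BGR2GRAY)
    # bar quad
    m=((g>140)&(P[...,2]<.012)&(W[...,0]>.58)&(W[...,0]<.75)&(W[...,1]>-.28)&(W[...,1]<.2)).astype(np.uint8)
    k,l,st,ce=cv2.connectedComponentsWithStats(m); i=1+np.argmax(st[1:,4]); print(n,'bar',st[i])
    cs,hi=cv2.findContours((l==i).astype(np.uint8),cv2.RETR_CCOMP,cv2.CHAIN_APPROX_NONE)
    for q,hh in zip(cs,hi[0]):
        if hh[3]>=0 and cv2.contourArea(q)>150:
            R=plane(c,q[:,0,0],q[:,0,1],.008)[:,:2]*1000
            (ex,ey),_=cv2.minEnclosingCircle(R.astype(np.float32)); print(' seat ',round(ex,1),round(ey,1),'r',round(_,1), q[:,0].mean(0).round(1))
    q=max(cs,key=cv2.contourArea); R=plane(c,q[:,0,0],q[:,0,1],.006)[:,:2]*1000
    print('  rect',cv2.minAreaRect(R.astype(np.float32)))
```

```text
top 17 142 369.8 -301.7 r 15.3 bbox [ 369.4 -301.7]
top 22 168 436.2 58.3 r 16.9 bbox [436.5  58.2]
top 30 304 430.7 291.4 r 22.4 bbox [430.7 291.5]
top 36 340 439.9 -183.6 r 25.7 bbox [ 440.1 -183.7]
top 10 80 647.5 -213.0 r 10.6 bbox [ 647.7 -213.5]
top 41 499 675.8 123.4 r 30.3 bbox [675.9 123.3]
top bar [ 206  132  231   57 4724]
 seat  648.8 -215.0 r 30.4 [413.3 166.4]
 seat  654.3 -146.5 r 29.3 [376.6 163.4]
 seat  660.1 -79.1 r 29.3 [340.2 160.1]
 seat  665.6 -11.2 r 29.3 [303.5 156.6]
 seat  671.2 57.3 r 29.6 [266.9 153.5]
  rect ((662.3986206054688, -44.756988525390625), (424.3861389160156, 76.14956665039062), 85.2066650390625)
scene 17 100 375.4 -299.0 r 16.1 bbox [ 375.6 -298.7]
scene 22 143 442.3 59.5 r 20.1 bbox [442.2  60.1]
scene 30 184 437.5 291.5 r 25.6 bbox [437.4 292.2]
scene 36 263 446.2 -180.1 r 28.1 bbox [ 446.2 -180.8]
scene 10 81 652.8 -210.2 r 10.4 bbox [ 652.9 -210.9]
scene 41 459 680.8 124.5 r 31.2 bbox [681.1 125. ]
scene bar [ 207  276  231   59 4063]
 seat  650.5 -211.5 r 30.7 [229.1 312.2]
 seat  656.0 -144.1 r 30.4 [266.1 308. ]
 seat  661.2 -76.8 r 30.3 [303.  303.6]
 seat  667.2 -9.2 r 30.5 [339.3 299.6]
 seat  673.1 58.3 r 30.5 [375.2 295.3]
  rect ((664.6998291015625, -42.85929870605469), (421.6257019042969, 75.04391479492188), 85.24658966064453)
```

View pics/z2.png

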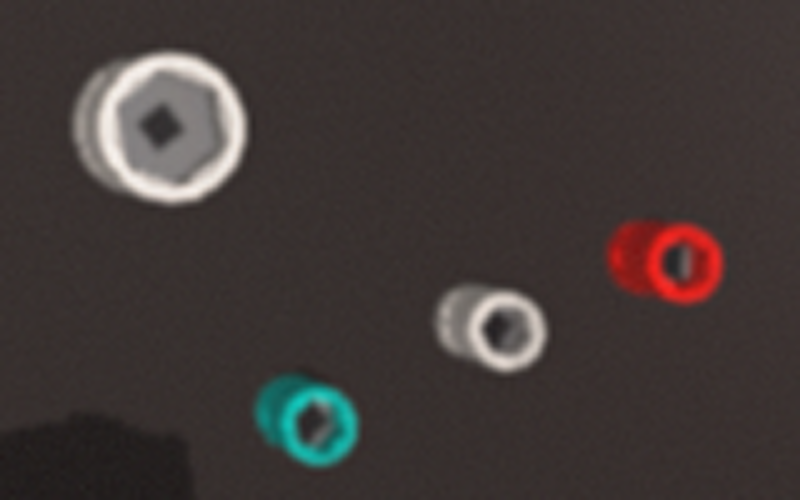

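Sizes and places agree between the two views to about 2–3 mm:

| Socket | Position (x, y), mm |
|---|---|
| socket_17 | (371, −301) |
| socket_22 | (437, 59) |
| socket_30 | (432, 292) |
| socket_36 | (441, −183) |

Starting from the small end, the seats are at about (655,−145.5), (661,−78), (666.5,−10) and (672,58). I'll start towards socket_17 with the jaws across the bar.

```bash
cat > d.py <<'E'
# usage: d.py x y zgrasp  (mm) -> delta in tool axes (cm) and yaw turn
import sys
from h import *
s=manip.sense(); R=s['eef_rot']; x,y,z=[float(a)/1000 for a in sys.argv[1:4]]
p=np.array([x,y,z+.18]); 
yaw=np.degrees(np.arctan2(R[1,1],R[0,1])); t=-4.7
print('t',round(s['time'],2),'tool',(s['tool_pos']*1000).round(1),'zg',round((s['tool_pos'][2]-.18)*1000,1),'gap',round(s['finger_gap']*1000,1),'F',s['wrist_force'].round(1))
print('shift cm',((p-s['tool_pos'])@R*100).round(2),'turn z deg',round(-(t-yaw),2),'tilt',R[:,2].round(4), 'q',s['joint_positions'].round(2))
E
python3 -m handwheel '0 0 -6.5 2.4 -2.4 0 9.4; 0 0 -13 4.8 -4.8 0 9.4; 0 0 -19.5 7.2 -7.2 0 9.4; 0 0 -26 9.6 -9.6 0 9.4; 0 0 -32.5 12 -12 0 9.4'; python3 d.py 371 -301 100
```

```text
time: 0.57
tool_pos: [0.3015, -0.4507, 0.4042]
eef_rot: [[0.592, 0.806, -0.0], [0.806, -0.592, 0.001], [0.0, -0.001, -1.0]]
wrist_force: [1.3, -0.5, -0.0]
finger_gap: 0.0939
t 0.57 tool [ 301.5 -450.7  404.2] zg 224.2 gap 93.9 F [ 1.3 -0.5 -0. ]
shift cm [16.18 -3.26 12.43] turn z deg -31.6 tilt [-2.e-04  7.e-04 -1.e+00] q [-1.19 -0.01  1.83  0.    1.32 -0.56]
```

```bash
python3 -m handwheel '0 0 -6.5 3.3 -0.7 1.5 9.4; 0 0 -13 6.6 -1.3 4 9.4; 0 0 -19.5 9.9 -2 7 9.4; 0 0 -26 13 -2.7 10 9.4; 0 0 -31.6 16 -3.3 11.5 9.4'; python3 -m handwheel '0 0 0 0 0 0 7; 0 0 0 0 0 0 6; 0 0 0 0 0 0 6; 0 0 0 0 0 0 6; 0 0 0 0 0 0 6'; python3 d.py 371 -301 24
python3 - <<'E'
from h import *
p,d=imaging.grab_frame("wrist"); cv2.imwrite("pics/w1.png",p)
E
```

```text
time: 0.98
tool_pos: [0.3697, -0.3022, 0.2871]
eef_rot: [[0.083, 0.997, -0.002], [0.997, -0.083, 0.002], [0.002, -0.002, -1.0]]
wrist_force: [1.3, -0.9, 0.6]
finger_gap: 0.0939
time: 1.4
tool_pos: [0.37, -0.3056, 0.2909]
eef_rot: [[0.089, 0.996, 0.001], [0.996, -0.089, -0.002], [-0.002, 0.002, -1.0]]
wrist_force: [-0.5, 0.1, -0.3]
finger_gap: 0.0639
t 1.4 tool [ 370.  -305.6  290.9] zg 110.9 gap 63.9 F [-0.5  0.1 -0.3]
shift cm [0.48 0.04 8.69] turn z deg -0.41 tilt [ 0.0014 -0.0021 -1.    ] q [-0.93 -0.02  2.07 -0.    1.09 -0.84]
```

View pics/w1.png

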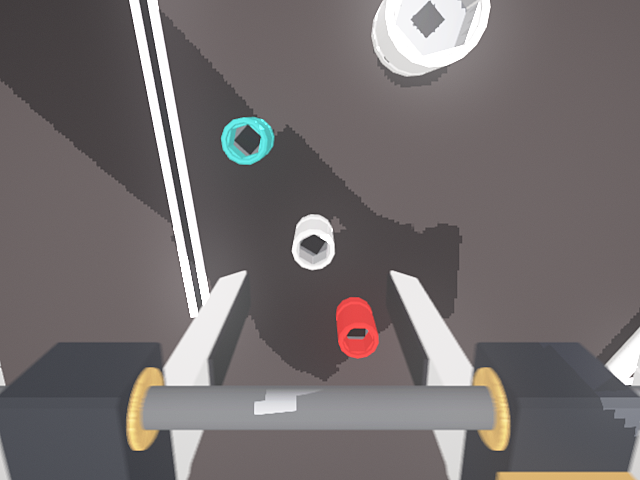

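```bash
cat > w.py <<'E'
# wrist look: rim circle of objects from depth. usage: w.py x y h r pic
import sys
from h import *
x,y,h,r=[float(a)/1000 for a in sys.argv[1:5]]
c=imaging.get_calibration("wrist"); p,d=imaging.grab_frame("wrist"); P=pts(c,d)
m=(np.hypot(P[...,0]-x,P[...,1]-y)<r+.012)&(abs(P[...,2]-h)<.006)
v,u=np.nonzero(m); Q=P[m][:,:2]*1000
(cx,cy),rr=cv2.minEnclosingCircle(Q.astype(np.float32)); print('wrist rim',len(Q),round(cx,1),round(cy,1),'r',round(rr,1),'ztop',(np.median(P[m][:,2])*1000).round(1))
cv2.imwrite(sys.argv[5],p)
E
python3 w.py 371 -301 40 13 pics/w2.png; python3 d.py 371 -301 24
```

```text
wrist rim 854 367.0 -303.2 r 13.1 ztop 39.2
t 1.5 tool [ 369.9 -305.3  290.5] zg 110.5 gap 60.3 F [ 0.  -0.3  0.3]
shift cm [0.45 0.06 8.65] turn z deg -0.4 tilt [ 0.001  -0.0014 -1.    ] q [-0.93 -0.02  2.07 -0.    1.09 -0.84]
```

```bash
python3 -m handwheel '0 0 -0.4 0.1 0 2 6; 0 0 -0.4 0.3 -0.05 4 6; 0 0 -0.4 0.3 -0.05 6 6; 0 0 -0.4 0.3 -0.05 7.8 6; 0 0 -0.4 0.3 -0.05 8.65 6'; python3 -m handwheel '0 0 0 0 0 0 6; 0 0 0 0 0 0 5; 0 0 0 0 0 0 4; 0 0 0 0 0 0 3; 0 0 0 0 0 0 2'; python3 d.py 369 -302.5 24
```

```text
time: 1.92
tool_pos: [0.3692, -0.3011, 0.2014]
eef_rot: [[0.081, 0.997, -0.002], [0.997, -0.081, 0.002], [0.002, -0.002, -1.0]]
wrist_force: [-0.5, 0.4, -0.7]
finger_gap: 0.0601
time: 2.33
tool_pos: [0.3702, -0.3016, 0.2043]
eef_rot: [[0.08, 0.997, 0.001], [0.997, -0.08, -0.002], [-0.002, 0.001, -1.0]]
wrist_force: [0.3, 0.7, -0.4]
finger_gap: 0.0366
t 2.33 tool [ 370.2 -301.6  204.3] zg 24.3 gap 36.6 F [ 0.3  0.7 -0.4]
shift cm [-0.1  -0.11  0.03] turn z deg 0.1 tilt [ 0.0013 -0.0017 -1.    ] q [-0.92  0.14  2.1   0.    0.9  -0.84]
```

```bash
python3 -m handwheel '0 0 0 0 0 0 1.5; 0 0 0 0 0 0 1.5; 0 0 0 0 0 0 1.5; 0 0 0 0 0 0 1.5; 0 0 0 0 0 0 1.5'; python3 d.py 655 -145.5 110
```

```text
time: 2.75
tool_pos: [0.37, -0.3014, 0.2037]
eef_rot: [[0.08, 0.997, -0.0], [0.997, -0.08, -0.0], [-0.0, -0.0, -1.0]]
wrist_force: [-2.2, 1.5, 5.5]
finger_gap: 0.0254
t 2.75 tool [ 370.  -301.4  203.7] zg 23.7 gap 25.4 F [-2.2  1.5  5.5]
shift cm [17.82 27.16 -8.64] turn z deg 0.11 tilt [-1.e-04 -4.e-04 -1.e+00] q [-0.92  0.14  2.1  -0.    0.9  -0.84]
```

```bash
python3 -m handwheel '0 0 0 0 0 -2 1.5; 0 0 0 0 0 -5 1.5; 0 0 0 0.5 1 -8 1.5; 0 0 0 2 3 -8.6 1.5; 0 0 0 4 6 -8.6 1.5'; python3 -m handwheel '0 0 0 2.1 3.2 0 1.5; 0 0 0 4.2 6.4 0 1.5; 0 0 0 6.3 9.6 0 1.5; 0 0 0 8.4 12.8 0 1.5; 0 0 0 10 15.2 0 1.5';python3 -m handwheel '0 0 0 1.8 2.9 0 1.5; 0 0 0 3 4.8 0 1.5; 0 0 0 3.8 6 0 1.5; 0 0 0 3.8 6 0 1.5; 0 0 0 3.8 6 0 1.5'; python3 d.py 655 -145.5 32; python3 w.py 650 -214 46 9 pics/w3.png
```

```text
time: 3.17
tool_pos: [0.4334, -0.267, 0.2921]
eef_rot: [[0.083, 0.997, 0.004], [0.997, -0.083, -0.004], [-0.004, 0.004, -1.0]]
wrist_force: [0.7, -1.3, -1.9]
finger_gap: 0.0258
time: 3.58
tool_pos: [0.5944, -0.1767, 0.2886]
eef_rot: [[0.079, 0.997, 0.0], [0.997, -0.079, 0.001], [0.001, 0.0, -1.0]]
wrist_force: [-0.2, -1.3, -0.8]
finger_gap: 0.0256
time: 4.0
tool_pos: [0.6552, -0.1451, 0.2883]
eef_rot: [[0.079, 0.997, -0.001], [0.997, -0.079, 0.0], [0.0, -0.001, -1.0]]
wrist_force: [-0.1, -0.5, -1.5]
finger_gap: 0.0255
t 4.0 tool [ 655.2 -145.1  288.3] zg 108.3 gap 25.5 F [-0.1 -0.5 -1.5]
shift cm [-0.05 -0.01  7.63] turn z deg 0.16 tilt [-1.2e-03  4.0e-04 -1.0e+00] q [-0.39  0.41  1.57 -0.    1.16 -0.31]
wrist rim 321 647.3 -213.3 r 8.9 ztop 45.3
```

View pics/w3.png

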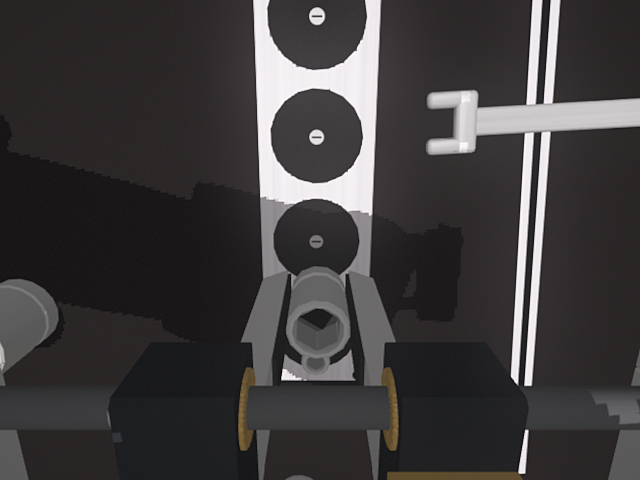

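```bash
python3 - <<'E'
from h import *
c=imaging.get_calibration("wrist")
for u,v in((316,241),(316.5,137),(317,16)): print((plane(c,u,v,.0085)*1000).round(1))
E
python3 -m handwheel '0 0 0 0 0 2 1.5; 0 0 0 0 0 4 1.5; 0 0 0 0 0 6 1.5; 0 0 0 0 0 6.8 1.5; 0 0 0 0 0 7.2 1.5'; python3 -m handwheel '0 0 0 0 0 0.1 1.5; 0 0 0 0 0 0.2 1.5; 0 0 0 0 0 0.3 1.5; 0 0 0 0 0 0.4 1.5; 0 0 0 0 0 0.4 1.5'; python3 d.py 654.5 -145.5 32
```

```text
[ 652.6 -146.5    8.5]
[658.4 -79.    8.5]
[664.2 -11.2   8.5]
time: 4.47
tool_pos: [0.6538, -0.146, 0.2152]
eef_rot: [[0.081, 0.997, -0.004], [0.997, -0.081, 0.001], [0.001, -0.004, -1.0]]
wrist_force: [0.4, -0.8, -0.0]
finger_gap: 0.0254
time: 4.88
tool_pos: [0.6555, -0.1456, 0.2139]
eef_rot: [[0.08, 0.997, 0.001], [0.997, -0.08, -0.0], [-0.0, 0.001, -1.0]]
wrist_force: [-0.3, -1.4, -1.5]
finger_gap: 0.0254
t 4.88 tool [ 655.5 -145.6  213.9] zg 33.9 gap 25.4 F [-0.3 -1.4 -1.5]
shift cm [ 0.   -0.1   0.19] turn z deg 0.1 tilt [ 1.2e-03 -5.0e-04 -1.0e+00] q [-0.39  0.51  1.59  0.    1.04 -0.31]
```

```bash
python3 -m handwheel '0 0 0 0 -0.15 0.05 1.5; 0 0 0 0 -0.15 0.1 1.5; 0 0 0 0 -0.15 0.15 1.5; 0 0 0 0 -0.15 0.2 1.5; 0 0 0 0 -0.15 0.2 1.5'; python3 d.py 654 -145.5 32
```

```text
time: 5.3
tool_pos: [0.6539, -0.1454, 0.2118]
eef_rot: [[0.08, 0.997, -0.0], [0.997, -0.08, 0.0], [0.0, -0.0, -1.0]]
wrist_force: [-2.9, 0.2, 5.1]
finger_gap: 0.0258
t 5.3 tool [ 653.9 -145.4  211.8] zg 31.8 gap 25.8 F [-2.9  0.2  5.1]
shift cm [-0.01  0.01 -0.02] turn z deg 0.11 tilt [-3.e-04  1.e-04 -1.e+00] q [-0.39  0.51  1.6  -0.    1.04 -0.31]
```

```bash
python3 -m handwheel '0 0 0 0 0 0 3; 0 0 0 0 0 0 4; 0 0 0 0 0 0 5; 0 0 0 0 0 0 6; 0 0 0 0 0 0 6'; python3 -m handwheel '0 0 0 0 0 -2 6; 0 0 0 0 0 -5 6; 0 0 0 0 0 -8 6; 0 0 0 0 0 -9 6; 0 0 0 0 0 -9 6'; python3 d.py 437 59 120;python3 w.py 654 -145.5 48 13 pics/w4.png
```

```text
time: 5.72
tool_pos: [0.6538, -0.1455, 0.211]
eef_rot: [[0.08, 0.997, 0.0], [0.997, -0.08, -0.0], [0.0, 0.0, -1.0]]
wrist_force: [-0.5, 0.1, 0.8]
finger_gap: 0.0536
time: 6.13
tool_pos: [0.6548, -0.1458, 0.3049]
eef_rot: [[0.08, 0.997, 0.006], [0.997, -0.08, -0.003], [-0.002, 0.007, -1.0]]
wrist_force: [0.7, -0.2, -0.0]
finger_gap: 0.0599
t 6.13 tool [ 654.8 -145.8  304.9] zg 124.9 gap 59.9 F [ 0.7 -0.2 -0. ]
shift cm [ 18.67 -23.35   0.29] turn z deg 0.1 tilt [ 0.0065 -0.0026 -1.    ] q [-0.39  0.39  1.57 -0.    1.18 -0.31]
wrist rim 810 652.8 -147.5 r 13.3 ztop 47.2
```

View pics/w4.png

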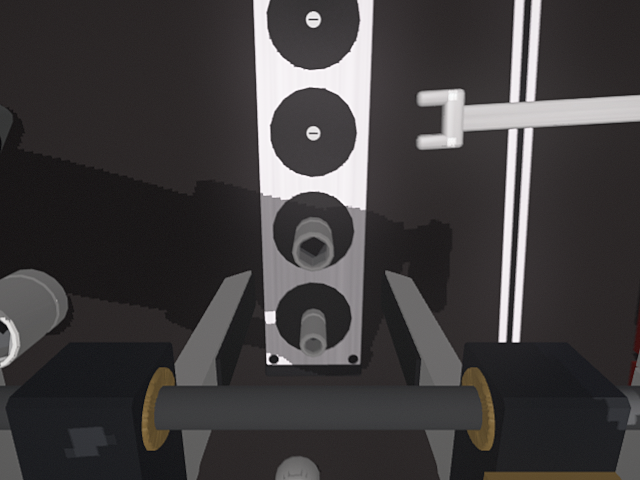

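Socket_17 now stands on its seat at pixel (313,245), about 1 mm from the seat centre. Next is socket_22.

```bash
python3 -m handwheel '0 0 0 2 -2.5 0 7; 0 0 0 4.5 -5.6 0 7; 0 0 0 7 -8.75 0 7; 0 0 0 9.5 -11.9 0 7; 0 0 0 12 -15 0 7'; python3 -m handwheel '0 0 0 2.4 -3 0 7; 0 0 0 4.8 -6 0 7; 0 0 0 6.4 -8 0 7; 0 0 0 6.7 -8.35 0 7; 0 0 0 6.7 -8.35 0 7'; python3 w.py 437 59 44 17 pics/w5.png; python3 d.py 437 59 25
```

```text
time: 6.6
tool_pos: [0.5114, -0.0126, 0.2981]
eef_rot: [[0.081, 0.997, -0.005], [0.997, -0.081, 0.001], [0.001, -0.005, -1.0]]
wrist_force: [-0.5, 0.8, 0.2]
finger_gap: 0.0699
time: 7.02
tool_pos: [0.4346, 0.0605, 0.2993]
eef_rot: [[0.078, 0.997, -0.003], [0.997, -0.078, 0.0], [0.0, -0.003, -1.0]]
wrist_force: [0.1, 0.4, 0.5]
finger_gap: 0.0703
wrist rim 1386 434.2 60.2 r 17.1 ztop 43.5
t 7.07 tool [435.8  59.7 300. ] zg 120.0 gap 70.2 F [0.1 0.8 0.5]
shift cm [-0.06  0.14  9.5 ] turn z deg 0.14 tilt [-1.6e-03 -1.0e-04 -1.0e+00] q [-0.12 -0.14  2.16 -0.    1.12 -0.04]
```

```bash
python3 -m handwheel '0 0 0 0 0 2 7; 0 0 0 0 0 4.5 7; 0 0 0 0 0 7 7; 0 0 0 0 0 8.8 7; 0 0 0 0 0 9.5 7'; python3 -m handwheel '0 0 0 0 0 0 6; 0 0 0 0 0 0 5; 0 0 0 0 0 0 4; 0 0 0 0 0 0 3; 0 0 0 0 0 0 2.4'; python3 -m handwheel '0 0 0 0 0 0 2.4; 0 0 0 0 0 0 2.4; 0 0 0 0 0 0 2.4; 0 0 0 0 0 0 2.4; 0 0 0 0 0 0 2.4'; python3 d.py 660 -78 110
```

```text
time: 7.48
tool_pos: [0.4359, 0.0587, 0.2031]
eef_rot: [[0.082, 0.997, -0.005], [0.997, -0.082, 0.0], [0.0, -0.005, -1.0]]
wrist_force: [-0.5, -0.2, -0.0]
finger_gap: 0.0701
time: 7.9
tool_pos: [0.4366, 0.0596, 0.2072]
eef_rot: [[0.08, 0.997, 0.002], [0.997, -0.08, -0.0], [-0.0, 0.002, -1.0]]
wrist_force: [0.2, -0.1, 0.4]
finger_gap: 0.0402
time: 8.32
tool_pos: [0.4361, 0.0597, 0.2068]
eef_rot: [[0.08, 0.997, -0.0], [0.997, -0.08, -0.0], [-0.0, -0.0, -1.0]]
wrist_force: [-3.1, -1.1, 6.1]
finger_gap: 0.0335
t 8.32 tool [436.1  59.7 206.8] zg 26.8 gap 33.5 F [-3.1 -1.1  6.1]
shift cm [-11.94  23.42  -8.32] turn z deg 0.12 tilt [-2.e-04 -2.e-04 -1.e+00] q [-0.12  0.05  2.19 -0.    0.9  -0.04]
```

```bash
python3 -m handwheel '0 0 0 0 0 -2 2.4; 0 0 0 0 0 -5 2.4; 0 0 0 -0.5 1 -8 2.4; 0 0 0 -1.8 3.5 -8.6 2.4; 0 0 0 -3.2 6.5 -8.6 2.4'; python3 -m handwheel '0 0 0 -1.7 3.3 0 2.4; 0 0 0 -3.4 6.6 0 2.4; 0 0 0 -5.1 9.9 0 2.4; 0 0 0 -6.8 13.2 0 2.4; 0 0 0 -8 15.5 0 2.4'; python3 -m handwheel '0 0 0 -0.7 1.2 0 2.4; 0 0 0 -0.7 1.3 0 2.4; 0 0 0 -0.7 1.3 0 2.4; 0 0 0 -0.7 1.3 0 2.4; 0 0 0 -0.7 1.3 0 2.4'; python3 d.py 659.5 -78 35
```

```text
time: 8.73
tool_pos: [0.499, 0.0227, 0.2952]
eef_rot: [[0.078, 0.997, 0.006], [0.997, -0.078, -0.001], [-0.0, 0.006, -1.0]]
wrist_force: [0.3, 0.4, -1.9]
finger_gap: 0.0335
time: 9.15
tool_pos: [0.6482, -0.0713, 0.2918]
eef_rot: [[0.081, 0.997, 0.001], [0.997, -0.081, -0.0], [-0.0, 0.001, -1.0]]
wrist_force: [0.2, -0.0, -0.2]
finger_gap: 0.0338
time: 9.57
tool_pos: [0.6578, -0.0767, 0.2918]
eef_rot: [[0.079, 0.997, -0.001], [0.997, -0.079, 0.0], [0.0, -0.001, -1.0]]
wrist_force: [-0.5, 0.6, -1.1]
finger_gap: 0.0337
t 9.57 tool [657.8 -76.7 291.8] zg 111.8 gap 33.7 F [-0.5  0.6 -1.1]
shift cm [-0.12  0.19  7.68] turn z deg 0.15 tilt [-1.2e-03  4.0e-04 -1.0e+00] q [-0.29  0.39  1.6   0.    1.16 -0.21]
```

```bash
python3 -m handwheel '0 0 0 -0.1 0.1 2 2.4; 0 0 0 -0.1 0.15 4 2.4; 0 0 0 -0.1 0.15 6 2.4; 0 0 0 -0.1 0.15 7 2.4; 0 0 0 -0.1 0.15 7.3 2.4'; python3 -m handwheel '0 0 0 0 0 0.1 2.4; 0 0 0 0 0 0.2 2.4; 0 0 0 0 0 0.3 2.4; 0 0 0 0 0 0.4 2.4; 0 0 0 0 0 0.4 2.4'; python3 d.py 659.5 -78 35
```

```text
time: 9.98
tool_pos: [0.6587, -0.0779, 0.2168]
eef_rot: [[0.08, 0.997, -0.004], [0.997, -0.08, 0.001], [0.001, -0.004, -1.0]]
wrist_force: [-0.0, -0.3, -1.5]
finger_gap: 0.0337
time: 10.4
tool_pos: [0.6604, -0.0788, 0.2159]
eef_rot: [[0.08, 0.997, 0.001], [0.997, -0.08, -0.0], [-0.0, 0.001, -1.0]]
wrist_force: [-0.4, 0.8, -2.0]
finger_gap: 0.0338
t 10.4 tool [660.4 -78.8 215.9] zg 35.9 gap 33.8 F [-0.4  0.8 -2. ]
shift cm [ 0.07 -0.09  0.09] turn z deg 0.1 tilt [ 1.2e-03 -4.0e-04 -1.0e+00] q [-0.29  0.49  1.61  0.    1.04 -0.21]
```

```bash
python3 -m handwheel '0 0 0 0 -0.1 0.05 2.4; 0 0 0 0 -0.1 0.1 2.4; 0 0 0 0 -0.1 0.15 2.4; 0 0 0 0 -0.1 0.15 2.4; 0 0 0 0 -0.1 0.15 2.4'; python3 -m handwheel '0 0 0 0 0 0 3.5; 0 0 0 0 0 0 4.5; 0 0 0 0 0 0 5.5; 0 0 0 0 0 0 6.5; 0 0 0 0 0 0 7'; python3 -m handwheel '0 0 0 0 0 -2 7; 0 0 0 0 0 -5 7; 0 0 0 0 0 -8 7; 0 0 0 0 0 -9 7; 0 0 0 0 0 -9 7'; python3 w.py 659.5 -78 52 17 pics/w6.png; python3 d.py 431.5 292.5 120
```

```text
time: 10.82
tool_pos: [0.6594, -0.0787, 0.2149]
eef_rot: [[0.08, 0.997, -0.0], [0.997, -0.08, -0.0], [-0.0, -0.0, -1.0]]
wrist_force: [-2.8, 1.0, 5.2]
finger_gap: 0.0335
time: 11.23
tool_pos: [0.6591, -0.0786, 0.2135]
eef_rot: [[0.08, 0.997, -0.0], [0.997, -0.08, 0.0], [0.0, -0.0, -1.0]]
wrist_force: [0.3, -0.2, 0.1]
finger_gap: 0.0586
time: 11.65
tool_pos: [0.6602, -0.0789, 0.3074]
eef_rot: [[0.08, 0.997, 0.007], [0.997, -0.08, -0.002], [-0.001, 0.007, -1.0]]
wrist_force: [0.3, -0.5, 0.5]
finger_gap: 0.07
wrist rim 1371 658.9 -78.5 r 17.2 ztop 51.5
t 11.7 tool [659.4 -78.7 304.6] zg 124.6 gap 69.8 F [ 0.2 -1.   0.1]
shift cm [ 35.18 -25.69   0.38] turn z deg 0.1 tilt [ 2.4e-03 -7.0e-04 -1.0e+00] q [-0.29  0.38  1.59  0.    1.18 -0.21]
```

View pics/w6.png

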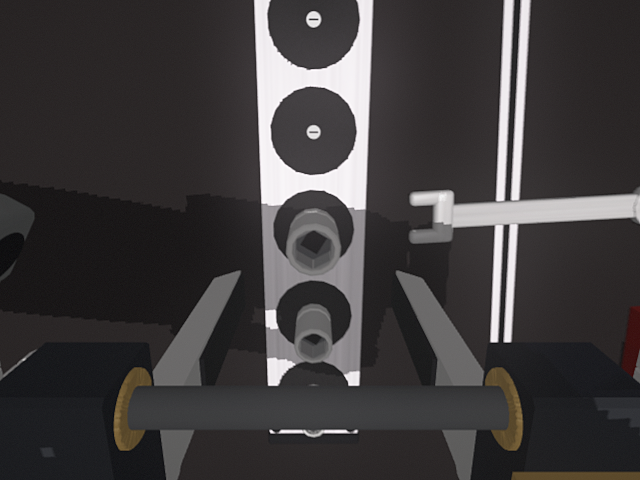

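Socket_22 is centred on the second seat at pixel (313,243). Now socket_30.

```bash
python3 -m handwheel '0 0 0 2.4 -1.8 0 8; 0 0 0 5.6 -4.1 0 8; 0 0 0 8.8 -6.4 0 8; 0 0 0 12 -8.7 0 8; 0 0 0 15.2 -11.1 0 8'; python3 -m handwheel '0 0 0 3.2 -2.3 0 8; 0 0 0 6.4 -4.6 0 8; 0 0 0 9.6 -7 0 8; 0 0 0 12.8 -9.4 0 8; 0 0 0 16 -11.7 0 8'; python3 -m handwheel '0 0 0 2.5 -1.8 0 8; 0 0 0 4 -2.8 0 8; 0 0 0 4 -2.8 0 8; 0 0 0 4 -2.8 0 8; 0 0 0 4 -2.8 0 8'; python3 w.py 431.5 292.5 50 21 pics/w7.png; python3 d.py 431 292 28
```

```text
time: 12.12
tool_pos: [0.5587, 0.083, 0.3007]
eef_rot: [[0.081, 0.997, -0.005], [0.997, -0.081, 0.0], [-0.0, -0.005, -1.0]]
wrist_force: [0.6, 1.3, 0.1]
finger_gap: 0.0801
time: 12.53
tool_pos: [0.4546, 0.2517, 0.301]
eef_rot: [[0.08, 0.997, -0.004], [0.997, -0.08, -0.001], [-0.002, -0.004, -1.0]]
wrist_force: [0.2, 0.3, -0.5]
finger_gap: 0.0801
time: 12.95
tool_pos: [0.4322, 0.2921, 0.3022]
eef_rot: [[0.081, 0.997, -0.002], [0.997, -0.081, -0.001], [-0.001, -0.002, -1.0]]
wrist_force: [0.5, -0.1, 0.7]
finger_gap: 0.08
wrist rim 1757 428.8 294.8 r 21.1 ztop 49.3
t 13.0 tool [432.5 291.8 302.6] zg 122.6 gap 80.0 F [-0.  -0.1 -0.9]
shift cm [ 0.01 -0.14  9.46] turn z deg 0.03 tilt [-1.6e-03 -9.0e-04 -1.0e+00] q [ 0.38  0.07  1.96 -0.    1.12  0.46]
```

```bash
python3 -m handwheel '0 0 0 0.1 -0.2 2 8; 0 0 0 0.1 -0.2 4.5 8; 0 0 0 0.1 -0.2 7 8; 0 0 0 0.1 -0.2 8.8 8; 0 0 0 0.1 -0.2 9.5 8'; python3 -m handwheel '0 0 0 0 0 0 7; 0 0 0 0 0 0 6; 0 0 0 0 0 0 5; 0 0 0 0 0 0 4; 0 0 0 0 0 0 3.2'; python3 -m handwheel '0 0 0 0 0 0 3.2; 0 0 0 0 0 0 3.2; 0 0 0 0 0 0 3.2; 0 0 0 0 0 0 3.2; 0 0 0 0 0 0 3.2'; python3 d.py 665.5 -10.5 115
```

```text
time: 13.42
tool_pos: [0.4298, 0.2923, 0.2055]
eef_rot: [[0.082, 0.997, -0.005], [0.997, -0.082, -0.002], [-0.003, -0.005, -1.0]]
wrist_force: [-0.3, -0.5, -0.3]
finger_gap: 0.0799
time: 13.83
tool_pos: [0.4308, 0.2941, 0.2099]
eef_rot: [[0.08, 0.997, 0.002], [0.997, -0.08, 0.001], [0.001, 0.002, -1.0]]
wrist_force: [-0.2, -0.4, 0.7]
finger_gap: 0.0503
time: 14.25
tool_pos: [0.4302, 0.2941, 0.2094]
eef_rot: [[0.08, 0.997, -0.001], [0.997, -0.08, 0.0], [0.0, -0.001, -1.0]]
wrist_force: [-3.5, -0.9, 5.6]
finger_gap: 0.0415
t 14.25 tool [430.2 294.1 209.4] zg 29.4 gap 41.5 F [-3.5 -0.9  5.6]
shift cm [-28.48  25.89  -8.58] turn z deg 0.11 tilt [-6.e-04  1.e-04 -1.e+00] q [0.38 0.22 1.99 0.   0.93 0.46]
```

```bash
python3 -m handwheel '0 0 0 0 0 -2 3.2; 0 0 0 0 0 -5 3.2; 0 0 0 -1 1 -8 3.2; 0 0 0 -3 2.8 -8.8 3.2; 0 0 0 -5.5 5 -8.8 3.2'; python3 -m handwheel '0 0 0 -2.9 2.6 0 3.2; 0 0 0 -5.8 5.2 0 3.2; 0 0 0 -8.7 7.8 0 3.2; 0 0 0 -11.6 10.4 0 3.2; 0 0 0 -14.5 13 0 3.2'; python3 -m handwheel '0 0 0 -2.9 2.6 0 3.2; 0 0 0 -5.8 5.2 0 3.2; 0 0 0 -7.8 7.2 0 3.2; 0 0 0 -8.4 7.8 0 3.2; 0 0 0 -8.4 7.8 0 3.2'; python3 d.py 665.5 -10.5 37.4
```

```text
time: 14.67
tool_pos: [0.4763, 0.2356, 0.2998]
eef_rot: [[0.077, 0.997, 0.006], [0.997, -0.077, 0.002], [0.002, 0.006, -1.0]]
wrist_force: [0.6, -0.3, -3.0]
finger_gap: 0.0416
time: 15.08
tool_pos: [0.5941, 0.0785, 0.296]
eef_rot: [[0.08, 0.997, -0.001], [0.997, -0.08, -0.0], [-0.0, -0.001, -1.0]]
wrist_force: [0.5, 0.0, -2.2]
finger_gap: 0.0417
time: 15.5
tool_pos: [0.6653, -0.0117, 0.2959]
eef_rot: [[0.083, 0.997, -0.0], [0.997, -0.083, -0.0], [-0.0, -0.0, -1.0]]
wrist_force: [0.5, -0.2, -3.3]
finger_gap: 0.0414
t 15.5 tool [665.3 -11.7 295.9] zg 115.9 gap 41.4 F [ 0.5 -0.2 -3.3]
shift cm [0.12 0.01 7.85] turn z deg -0.04 tilt [-4.e-04 -1.e-04 -1.e+00] q [-0.19  0.39  1.59 -0.    1.17 -0.1 ]
```

```bash
python3 -m handwheel '0 0 0 0.05 0 2 3.2; 0 0 0 0.05 0 4 3.2; 0 0 0 0.05 0 6 3.2; 0 0 0 0.05 0 7.1 3.2; 0 0 0 0.05 0 7.4 3.2'; python3 -m handwheel '0 0 0 0 0 0.1 3.2; 0 0 0 0 0 0.2 3.2; 0 0 0 0 0 0.3 3.2; 0 0 0 0 0 0.4 3.2; 0 0 0 0 0 0.4 3.2'; python3 d.py 665 -10.5 37.4
```

```text
time: 15.92
tool_pos: [0.6628, -0.0078, 0.2194]
eef_rot: [[0.079, 0.997, -0.006], [0.997, -0.079, 0.001], [0.001, -0.006, -1.0]]
wrist_force: [-0.0, 0.1, -3.3]
finger_gap: 0.0413
time: 16.33
tool_pos: [0.665, -0.0094, 0.2195]
eef_rot: [[0.08, 0.997, 0.001], [0.997, -0.08, -0.0], [-0.0, 0.001, -1.0]]
wrist_force: [-0.6, -0.6, -2.1]
finger_gap: 0.0415
t 16.33 tool [665.   -9.4 219.5] zg 39.5 gap 41.5 F [-0.6 -0.6 -2.1]
shift cm [-0.11  0.01  0.21] turn z deg 0.1 tilt [ 1.3e-03 -2.0e-04 -1.0e+00] q [-0.18  0.49  1.61  0.    1.04 -0.1 ]
```

```bash
python3 -m handwheel '0 0 0 -0.1 0 0.1 3.2; 0 0 0 -0.1 0 0.15 3.2; 0 0 0 -0.1 0 0.2 3.2; 0 0 0 -0.1 0 0.25 3.2; 0 0 0 -0.1 0 0.25 3.2'; python3 -m handwheel '0 0 0 0 0 0 4.5; 0 0 0 0 0 0 5.5; 0 0 0 0 0 0 6.5; 0 0 0 0 0 0 7.5; 0 0 0 0 0 0 8'; python3 -m handwheel '0 0 0 0 0 -2 8; 0 0 0 0 0 -5 8; 0 0 0 0 0 -8 8; 0 0 0 0 0 -9 8; 0 0 0 0 0 -9 8'; python3 w.py 665 -10.5 58 21 pics/w8.png; python3 d.py 440.5 -183 120
python3 - <<'E'
from h import *
c=imaging.get_calibration("wrist"); s=cv2.imread("pics/w8.png"); print((plane(c,313,132,.0085)*1000).round(1))
E
```

```text
time: 16.75
tool_pos: [0.6649, -0.0105, 0.2175]
eef_rot: [[0.08, 0.997, -0.0], [0.997, -0.08, -0.0], [-0.0, -0.0, -1.0]]
wrist_force: [-4.1, -0.7, 4.2]
finger_gap: 0.0414
time: 17.17
tool_pos: [0.6647, -0.0103, 0.2161]
eef_rot: [[0.08, 0.997, 0.0], [0.997, -0.08, 0.0], [0.0, 0.0, -1.0]]
wrist_force: [0.1, -0.0, -0.0]
finger_gap: 0.0686
time: 17.58
tool_pos: [0.6657, -0.0105, 0.3099]
eef_rot: [[0.08, 0.997, 0.007], [0.997, -0.08, -0.001], [-0.001, 0.007, -1.0]]
wrist_force: [-0.0, 0.2, 0.1]
finger_gap: 0.08
wrist rim 1747 664.0 -9.9 r 21.1 ztop 57.2
t 17.63 tool [664.9 -10.4 307.1] zg 127.1 gap 79.8 F [-0.7  0.1 -1.4]
shift cm [-19.   -20.99   0.66] turn z deg 0.1 tilt [ 2.5e-03 -5.0e-04 -1.0e+00] q [-0.19  0.37  1.58  0.    1.18 -0.11]
[667.5  58.4   8.5]
```

View pics/w8.png

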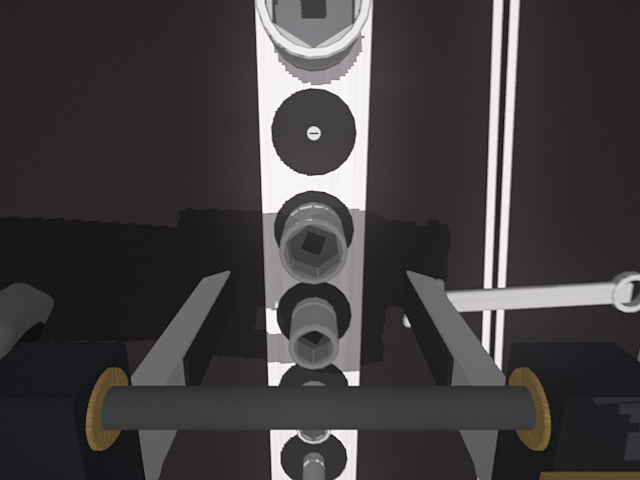

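Socket_30 stands on the third seat at pixel (313,250). Last is socket_36.

```bash
python3 -m handwheel '0 0 0 -2 -2.2 0 8.8; 0 0 0 -4.6 -5 0 8.8; 0 0 0 -7.2 -7.9 0 8.8; 0 0 0 -9.8 -10.8 0 8.8; 0 0 0 -12.4 -13.7 0 8.8'; python3 -m handwheel '0 0 0 -2.6 -2.8 0 8.8; 0 0 0 -5 -5.5 0 8.8; 0 0 0 -6.6 -7.3 0 8.8; 0 0 0 -6.6 -7.3 0 8.8; 0 0 0 -6.6 -7.3 0 8.8'; python3 w.py 440.5 -183 55 25 pics/w9.png; python3 d.py 440 -183 31
```

```text
time: 18.05
tool_pos: [0.5158, -0.1232, 0.3032]
eef_rot: [[0.079, 0.997, -0.004], [0.997, -0.079, 0.002], [0.002, -0.004, -1.0]]
wrist_force: [0.7, -2.4, -0.2]
finger_gap: 0.0882
time: 18.47
tool_pos: [0.439, -0.1831, 0.3042]
eef_rot: [[0.083, 0.997, -0.003], [0.997, -0.083, 0.002], [0.002, -0.003, -1.0]]
wrist_force: [0.7, -0.2, 0.4]
finger_gap: 0.088
wrist rim 2456 438.2 -183.5 r 25.2 ztop 54.3
t 18.52 tool [ 439.7 -182.7  304.6] zg 124.6 gap 87.8 F [ 0.2 -0.4  0.2]
shift cm [-0.04  0.05  9.36] turn z deg 0.05 tilt [-0.0018  0.0018 -1.    ] q [-0.63 -0.05  2.07  0.    1.12 -0.55]
```

```bash
python3 -m handwheel '0 0 0 -0.05 0 2 8.8; 0 0 0 -0.05 0 4.5 8.8; 0 0 0 -0.05 0 7 8.8; 0 0 0 -0.05 0 8.8 8.8; 0 0 0 -0.05 0 9.4 8.8'; python3 -m handwheel '0 0 0 0 0 0 8; 0 0 0 0 0 0 7; 0 0 0 0 0 0 6; 0 0 0 0 0 0 5; 0 0 0 0 0 0 4'; python3 -m handwheel '0 0 0 0 0 0 4; 0 0 0 0 0 0 4; 0 0 0 0 0 0 4; 0 0 0 0 0 0 4; 0 0 0 0 0 0 4'; python3 d.py 671 58 121
```

```text
time: 18.93
tool_pos: [0.4396, -0.1816, 0.2085]
eef_rot: [[0.078, 0.997, -0.005], [0.997, -0.078, 0.004], [0.004, -0.006, -1.0]]
wrist_force: [-0.1, 0.4, -0.0]
finger_gap: 0.088
time: 19.35
tool_pos: [0.4405, -0.1836, 0.2133]
eef_rot: [[0.08, 0.997, 0.002], [0.997, -0.08, -0.001], [-0.001, 0.002, -1.0]]
wrist_force: [-0.3, -0.4, 0.1]
finger_gap: 0.0578
time: 19.77
tool_pos: [0.4398, -0.1835, 0.2128]
eef_rot: [[0.08, 0.997, -0.002], [0.997, -0.08, 0.0], [-0.0, -0.002, -1.0]]
wrist_force: [-3.7, 0.1, 5.3]
finger_gap: 0.0495
t 19.77 tool [ 439.8 -183.5  212.8] zg 32.8 gap 49.5 F [-3.7  0.1  5.3]
shift cm [25.92 21.11 -8.85] turn z deg 0.13 tilt [-0.0016  0.     -1.    ] q [-0.63  0.12  2.1  -0.    0.92 -0.55]
```

```bash
python3 -m handwheel '0 0 0 0 0 -2 4; 0 0 0 0 0 -5 4; 0 0 0 1 0.8 -8 4; 0 0 0 3 2.5 -9.5 4; 0 0 0 5.6 4.6 -9.8 4'; python3 -m handwheel '0 0 0 2.8 2.3 0 4; 0 0 0 5.6 4.6 0 4; 0 0 0 8.4 6.9 0 4; 0 0 0 11.2 9.1 0 4; 0 0 0 13.8 11.2 0 4'; python3 -m handwheel '0 0 0 2.6 2.1 0 4; 0 0 0 5 4.1 0 4; 0 0 0 6.3 5.1 0 4; 0 0 0 6.5 5.3 0 4; 0 0 0 6.5 5.3 0 4'; python3 d.py 671 58 41
```

```text
time: 20.18
tool_pos: [0.4911, -0.1319, 0.3137]
eef_rot: [[0.083, 0.997, 0.005], [0.997, -0.083, -0.003], [-0.003, 0.006, -1.0]]
wrist_force: [0.8, -0.5, -4.9]
finger_gap: 0.0491
time: 20.6
tool_pos: [0.6136, -0.0009, 0.3091]
eef_rot: [[0.08, 0.997, -0.002], [0.997, -0.08, 0.001], [0.0, -0.002, -1.0]]
wrist_force: [0.5, -0.3, -3.9]
finger_gap: 0.0493
time: 21.02
tool_pos: [0.6709, 0.0585, 0.3089]
eef_rot: [[0.079, 0.997, -0.002], [0.997, -0.079, -0.0], [-0.0, -0.002, -1.0]]
wrist_force: [-0.8, 0.1, -4.7]
finger_gap: 0.0495
t 21.02 tool [670.9  58.5 308.9] zg 128.9 gap 49.5 F [-0.8  0.1 -4.7]
shift cm [-0.05  0.03  8.79] turn z deg 0.18 tilt [-0.0022 -0.     -1.    ] q [-0.08  0.39  1.56 -0.    1.19 -0.  ]
```

```bash
python3 -m handwheel '0 0 0 -0.1 0 2 4; 0 0 0 -0.1 0 4 4; 0 0 0 -0.1 0 6 4; 0 0 0 -0.1 0 7.6 4; 0 0 0 -0.1 0 8.3 4'; python3 -m handwheel '0 0 0 0 0 0.1 4; 0 0 0 0 0 0.2 4; 0 0 0 0 0 0.3 4; 0 0 0 0 0 0.4 4; 0 0 0 0 0 0.4 4'; python3 d.py 671 57.5 40.8
```

```text
time: 21.43
tool_pos: [0.669, 0.0557, 0.2237]
eef_rot: [[0.082, 0.997, -0.006], [0.997, -0.082, 0.0], [-0.0, -0.006, -1.0]]
wrist_force: [-1.0, -0.4, -4.0]
finger_gap: 0.0496
time: 21.85
tool_pos: [0.6713, 0.0568, 0.2242]
eef_rot: [[0.08, 0.997, 0.002], [0.997, -0.08, -0.0], [-0.0, 0.002, -1.0]]
wrist_force: [-0.1, 1.4, -4.3]
finger_gap: 0.0496
t 21.85 tool [671.3  56.8 224.2] zg 44.2 gap 49.6 F [-0.1  1.4 -4.3]
shift cm [ 0.07 -0.04  0.34] turn z deg 0.1 tilt [ 1.6e-03 -2.0e-04 -1.0e+00] q [-0.08  0.5   1.58 -0.    1.06 -0.  ]
```

```bash
python3 -m handwheel '0 0 0 0.05 -0.05 0.1 4; 0 0 0 0.05 -0.05 0.2 4; 0 0 0 0.05 -0.05 0.3 4; 0 0 0 0.05 -0.05 0.35 4; 0 0 0 0.05 -0.05 0.35 4'; python3 d.py 671 57.5 40.8
```

```text
time: 22.27
tool_pos: [0.6708, 0.0575, 0.2209]
eef_rot: [[0.08, 0.997, -0.0], [0.997, -0.08, 0.0], [0.0, -0.0, -1.0]]
wrist_force: [-4.0, 0.2, 5.8]
finger_gap: 0.0501
t 22.27 tool [670.8  57.5 220.9] zg 40.9 gap 50.1 F [-4.   0.2  5.8]
shift cm [0.   0.02 0.01] turn z deg 0.11 tilt [-2.e-04  0.e+00 -1.e+00] q [-0.08  0.5   1.59  0.    1.05 -0.  ]
```

Contact with the seat at about 6 N. I'll release, lift, and back away for a check.

```bash
python3 -m handwheel '0 0 0 0 0 0 5.5; 0 0 0 0 0 0 6.5; 0 0 0 0 0 0 7.5; 0 0 0 0 0 0 8.3; 0 0 0 0 0 0 8.8'; python3 -m handwheel '0 0 0 0 0 -2 8.8; 0 0 0 0 0 -5 8.8; 0 0 0 0 0 -8 8.8; 0 0 0 0 0 -11 8.8; 0 0 0 0 0 -13 8.8'; python3 -m handwheel '0 0 0 -2 -2.5 -1 8.8; 0 0 0 -4 -5.5 -2 8.8; 0 0 0 -6 -9 -3 8.8; 0 0 0 -8 -12 -3 8.8; 0 0 0 -10 -15 -3 8.8';  python3 -m handwheel '0 0 0 -3 -2.5 0 8.8; 0 0 0 -6 -5 0 8.8; 0 0 0 -9 -7 0 8.8; 0 0 0 -12 -9 0 8.8; 0 0 0 -12 -9 0 8.8'
python3 - <<'E'
from h import *
S={'17':(.654,-.146,.048,.013),'22':(.6595,-.078,.052,.017),'30':(.665,-.010,.058,.021),'36':(.671,.058,.063,.025),'10':(.6475,-.213,.046,.009),'41':(.676,.1235,.068,.029)}
for n in("top","scene"):
    c=imaging.get_calibration(n); p,d=imaging.grab_frame(n); cv2.imwrite(f"pics/{n}_end.png",p); P=pts(c,d)
    for k,(x,y,h,r) in S.items():
        m=(np.hypot(P[...,0]-x,P[...,1]-y)<r+.012)&(P[...,2]>h-.012)&(P[...,2]<h+.01)
        v,u=np.nonzero(m)
        if len(u)<10: print(n,k,'hidden');continue
        Q=plane(c,u,v,h)[:,:2]; (cx,cy),rr=cv2.minEnclosingCircle(Q.astype(np.float32)*1000)
        print(n,k,round(cx,1),round(cy,1),'r',round(rr,1),'ztop',(np.percentile(P[m][:,2],80)*1000).round(1))
s=cv2.imread("pics/top_end.png"); cv2.imwrite("pics/z_end.png",cv2.resize(s[110:200,190:450],None,fx=3,fy=3,interpolation=cv2.INTER_CUBIC))
E
```

```text
time: 22.68
tool_pos: [0.6706, 0.0573, 0.2196]
eef_rot: [[0.08, 0.997, 0.0], [0.997, -0.08, -0.0], [0.0, 0.0, -1.0]]
wrist_force: [0.4, 0.9, -0.5]
finger_gap: 0.078
time: 23.1
tool_pos: [0.671, 0.0573, 0.3532]
eef_rot: [[0.08, 0.997, 0.004], [0.997, -0.08, -0.0], [0.0, 0.004, -1.0]]
wrist_force: [0.3, 0.2, 0.6]
finger_gap: 0.0881
time: 23.52
tool_pos: [0.5116, -0.0308, 0.3804]
eef_rot: [[0.08, 0.997, 0.002], [0.997, -0.08, -0.001], [-0.0, 0.002, -1.0]]
wrist_force: [0.0, -0.4, 1.4]
finger_gap: 0.0881
time: 23.93
tool_pos: [0.4112, -0.1458, 0.3798]
eef_rot: [[0.086, 0.996, -0.0], [0.996, -0.086, -0.002], [-0.002, 0.0, -1.0]]
wrist_force: [-0.3, 0.4, 0.2]
finger_gap: 0.0881
top 17 653.1 -147.3 r 14.3 ztop 49.2
top 22 659.1 -79.5 r 17.9 ztop 53.4
top 30 664.6 -11.6 r 21.9 ztop 59.0
top 36 670.7 55.5 r 26.0 ztop 64.0
top 10 647.5 -212.9 r 10.7 ztop 47.2
top 41 676.0 123.0 r 30.4 ztop 69.3
scene 17 658.4 -144.4 r 14.6 ztop 45.8
scene 22 664.4 -77.0 r 18.5 ztop 50.0
scene 30 669.9 -9.1 r 22.6 ztop 55.6
scene 36 674.6 56.5 r 26.9 ztop 60.9
scene 10 653.4 -210.4 r 10.7 ztop 43.5
scene 41 677.0 117.7 r 36.9 ztop 65.7
```

View pics/top_end.png

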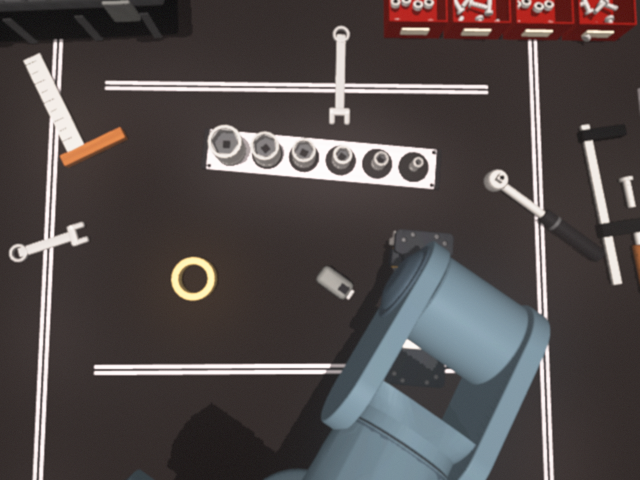

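View pics/scene_end.png

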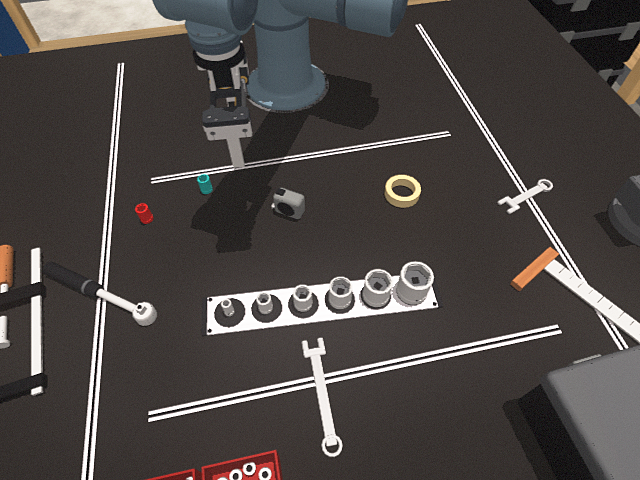

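The row climbs in size from left to right in the scene view, from (228,305) to (415,280). Each socket is within about 2 mm of its seat centre, and the end sockets haven't moved. I'm handing in.

```bash
python3 -c "
from rig import manip
print(manip.finish_job()); print(manip.sense()['time'])"
```

```text
the job is handed in; nothing more can be done
None
the job is handed in; nothing more can be done
```

All four loose sockets are back on the bar in order of size, and the job was handed in at about 24 s of the 93 s allowed. I gripped each one across the bar, set it down until it touched its seat at 4–6 N, then released it and backed the arm clear.

- **Placing:** In the last top view, sockets 17, 22, 30 and 36 (26, 34, 42 and 50 mm across) are each within about 2 mm of their seat centre, against the 13 mm limit. All stand upright with their tops at the expected height.
- **End sockets:** By the top camera they moved less than 0.5 mm. In the final scene view the fitted circle for the largest socket came out too large (radius 36.9 mm instead of 29 mm), because it also caught the neighbouring socket. I discounted that reading.
- **Camera disagreement:** The scene camera reads about 2 mm off the top camera on the seats and about 5–6 mm off on the socket tops. Most of that extra comes from the sides of the sockets being counted in. Both cameras agree on the order and the spacing.

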